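Hold up the milling-bit rack from its slide-top case

TASK

Slide the cover of the white storage case all the way open, then take the bit rack out of the uncovered bay and lift it, keeping it level so no bit falls out, until its underside is at least 5 cm above the case's rim. Finish while still holding it there in the gripper, steady and level, directly above its bay, with nothing else carrying it and the cover left fully open; do not disturb the other things on the bench.

Things in the scene. Friction and masses are not known exactly. Their poses are not given: they have to be found in the camera images.
- case: White plastic case fixed to the bench, 108 (x) by 290 (y) mm, walls 70 mm high and 6 mm thick; thin cover guides on the long walls reach 82 mm. Origin at its underside's centre, z up. Two bays, each 96 by 136 mm inside, floor 6 mm up: the -y bay holds the bit rack, the +y bay six fixed collets (up to 36 mm high). One flat cover closes one bay at a time.
- bay (a point): Centre of the mouth of the rack's bay, level with the walls' top edge, 70 mm above the bench; axes parallel to the case's.
- cover (a joint): Travel of the flat grey cover in m along the case's +y: 0 = rack's bay fully covered, 0.14 = end stop, rack's bay fully open and the other bay covered. Slides with about 1.5 N of friction and stays where it is left. It starts closed or up to 0.03 open.
- cover_grip (a point): Centre of the upright grip bar in the middle of the cover; the bar is 40 mm (case x) by 12 mm (case y, the sliding direction) and stands 24 mm above the cover's upper face (its foot 76 mm, its top 100 mm above the bench). Moves with the cover; axes parallel to the case's.
- rack: The same loose grey bit rack; origin at the centre of its underside, z up. About 0.25 kg (0.17 to 0.35). Two rows of steel bits up to 22 mm tall stand along each of its long edges, at x = 27 and 36 mm either side, so the space beside the tab is clear within 23 mm of its middle line along y.
- rack_center (a point): Centre of the loose grey bit rack, half-way up (29 mm above its underside). It stands on the bay's floor. Block 84 (x) by 100 (y) by 16 mm high; an upright tab to lift it by, 34 mm (x) by 12 mm (y), rises 42 mm from the middle of the block's top, to 58 mm above the underside. Axes within 0.06 rad of the case's.
- bit_block: Bystander: small grey bit block without a tab, 46 by 90 by 16 mm plus bits, behind the case. Origin under its centre.
- brush_a: Bystander: black brush 170 mm long lying in front of the case.
- brush_b: Bystander: black brush 170 mm long, lying to the robot's right.
- tape: Bystander: roll of tape lying flat, 72 mm across, 19 mm high, behind the case. Origin under its centre.
- blanks: Bystander: stack of copper-clad board blanks 102 by 130 by 22 mm, beyond the case's -y end. Origin under its centre.
- spray: Bystander: white bottle 54 mm across, 150 mm high, standing to the robot's left. Origin under its centre.

How it is judged:
By the outcome, as a careful person would: the job done as asked, in the order asked, and still so for the second after the job is handed in, while the arm keeps its last pose, push and grip.
It also fails if it takes over 42 s, if anything falls off the work surface, if the arm or the gripper's body presses on something with over 40 N, if the wrist force passes 120 N, or if a joint passes its speed limit or range.

ROBOT

A 7-joint arm with a two-finger parallel gripper is mounted at the origin on the work surface. World frame = base frame: x ahead of the robot, y to its left, z up, the work surface at z = 0. Lengths are in m, angles in degrees, forces in N, time in s.
With the tool pointing down it reaches from about 0.425 to 0.875 m from the base axis. Payload 4.7 kg.
Tool frame: the origin (TCP) lies at the very end of the fingers, on their centre line; the grasp point (between the pads) lies 19 mm behind it; z points along the fingers, y is the direction in which the jaws open and shut (so a half turn about z gives the same grasp; the last joint's range is limited). The gripper opens to 87 mm and grips with 3 to 60 N. Pads are 19 mm wide; open, the fingers measure 117 mm over their backs; the gripper's body (75 mm by 190 mm) begins 51 mm behind the grasp point.
Start: joints at [71.511, 18.392, -4.016, 83.108, 1.295, 78.541, -3.26], TCP at [0.215, -0.614, 0.223] pointing down, gripper open.
Joint ranges: [-163.93, 163.93], [-17.29, 119.83], [-79.2, 71.16], [3.27, 140.29], [-89.18, 269.18], [5.43, 117.66], [-154.24, 154.24]. Speed limits (degrees/s): [147.25, 147.25, 180, 180, 180, 180, 180].

INTERFACE

Orientations are given as [roll, pitch, yaw] about the fixed x, y, z axes, in that order (R = Rz(yaw) Ry(pitch) Rx(roll)).
In Python, from cell import * gives the robot as it stands.
- The arm moves only by the tool drive_tool, never from a script. Its argument "moves" is text: rows parted by semicolons, each of 5 numbers parted by spaces: the shift along the tool's x, y, z in m, then the turn about the tool's z in degrees, then the gripper's target within -1 to 1 (fully open at 1, half-way at 0, shut at -1). In form: x y z yaw fingers; .... A call has exactly 8 rows; each row is the pose to reach, as a shift and turn from the pose commanded when the call began, along the tool's axes at that moment; what a row does not reach only later rows make up. A row lasts 1/10 s, in which the tool goes at most 50 mm and 8.59 degrees, less where a joint would pass 70% of its speed; a pose out of reach is approached as far as the arm can. A call with a gripper value outside its range is refused whole. The fingers move at their own pace and stop on an object; "grip_force" is the grip in N (left out, the last holds). Time passes only in rows, so rows that repeat a pose let the fingers close, or fill a call up. It gives the time, the measured TCP pose, the force and the opening at its end, in the units of the state.
- get_obs(): the state, without advancing time (a new reading comes with each control period).
- read_camera(name): name is "side" or "top"; returns (picture, depth): 384x512x3 uint8, red, green, blue; 384x512 float32, m along the optical axis (not along the pixel's ray), 0 where there is no reading.
- calibration(name): a dict with "intrinsics" (3x3 intrinsics, pixels), "cam_to_world" (4x4, takes a point from camera to world coordinates). Camera axes: x right, y up, looking along -z (the intrinsics and any distortion apply to the point x, -y, -z); pixel columns grow to the right and rows downward; lengths in m; the calibration is good to about 2 mm. A picture is of the moment at which its call begins. calibration takes no time and is no camera call.
- sign_off(): hands the job in, once; it reports no verdict.
Trained networks look in the newest picture that a camera, given by its name, has taken for a name from the list of things; names that differ only in an ending like _2 or _b are one class to them, and where a whole thing is asked for, a point or a joint stands for the part that bears it (a point fixed in the world has none). Each returns a list of dicts, best first, with "conf" (0 to 1); they miss things now and then, are a little off and sometimes report something else, mostly with a low value. They report only what shows in the picture. A call takes as long as a camera call.
- search_frame(camera, name): "uv" ([column, row] in pixels, amid what is visible of it).
- pinpoint(camera, name): "uv" ([column, row] in pixels: a listed point, or the origin of a listed thing).
The state is a dict: "time_s": time; "qpos": joint angles; "joint_velocities": joint speeds; "effort": joint torques, N m; "tool_pos": TCP position; "tool_rot": TCP orientation; "force": force on the tool from outside, world axes, zero at the start; "wrist_torque": the same for the moment, N m; "grip_width": finger opening in m.
Only numpy, scipy, OpenCV 4.12 (cv2) and the standard library are available. Lean on these libraries where they do the work, as an engineer would, in place of code of your own. Each camera call takes 0.05 s, during which the arm holds its last target. There are 200 camera calls.

## Working session

There is one attempt and no reset: what is moved stays moved. The work goes in short steps, Python scripts to look and compute and a tool call to move; the robot and the scene stay as the last step left them, time stands still between calls to the robot, and variables do not carry over. Pictures are saved under pics/ and viewed, about 8 in all and at most 12, crops included, and the job is handed in when it is done.

Besides the shell and the picture viewer there is one more tool, called after ">>>" by a JSON object that holds its "name" and its "arguments", one argument or row to a line. drive_tool: Moves the arm, as the interface text tells. Its arguments: {"type":"object","properties":{"moves":{"type":"string"},"grip_force":{"type":"number"}},"required":["moves"]}

```bash
ls; mkdir -p pics; cat > h.py <<'E'
from cell import *
import numpy as np, cv2
from scipy.spatial.transform import Rotation as R
def cloud(name,d):
    c=calibration(name);K=np.array(c["intrinsics"]);T=np.array(c["cam_to_world"])
    v,u=np.mgrid[:d.shape[0],:d.shape[1]]
    p=np.stack([(u-K[0,2])/K[0,0]*d,-(v-K[1,2])/K[1,1]*d,-d],-1)
    return p@T[:3,:3].T+T[:3,3]
def ray(name,uv,z):
    c=calibration(name);K=np.array(c["intrinsics"]);T=np.array(c["cam_to_world"])
    r=T[:3,:3]@np.array([(uv[0]-K[0,2])/K[0,0],-(uv[1]-K[1,2])/K[1,1],-1]);o=T[:3,3]
    return o+r*(z-o[2])/r[2]
E
python3 - <<'E'
from h import *
print({k:np.round(v,3) for k,v in get_obs().items()})
for n in("top","side"):
    im,d=read_camera(n); cv2.imwrite(f"pics/{n}0.png",im[:,:,::-1]); np.save(n+"0.npy",d)
    print(n,{k:np.round(v,3).tolist() for k,v in calibration(n).items()})
    for t,z in(("cover_grip",.088),("bay",.07),("case",0)):
        for q in pinpoint(n,t)[:2]: print(n,t,q,ray(n,q["uv"],z).round(4))
E
```

```text
pics
{'time_s': np.float64(0.0), 'qpos': array([71.51 , 18.439, -4.016, 83.174,  1.294, 78.541, -3.259]), 'joint_velocities': array([-0.042, -0.004, -0.009,  0.013, -0.04 , -0.031,  0.032]), 'effort': array([ 0.0000e+00, -4.9129e+01, -4.0400e-01, -3.1253e+01, -6.4000e-02,
        4.4000e-02,  0.0000e+00]), 'tool_pos': array([ 0.215, -0.613,  0.221]), 'tool_rot': array([-1.79891e+02,  5.00000e-03,  1.93010e+01]), 'force': array([ 0.611,  0.698, -0.424]), 'wrist_torque': array([0.021, 0.028, 0.013]), 'grip_width': np.float64(0.087)}
top {'intrinsics': [[407.742, 0.0, 249.108], [0.0, 407.742, 196.792], [0.0, 0.0, 1.0]], 'cam_to_world': [[0.007, 0.987, -0.161, 0.282], [-1.0, 0.008, 0.005, 0.079], [0.006, 0.161, 0.987, 1.407], [0.0, 0.0, 0.0, 1.0]]}
top cover_grip {'uv': [266.5, 172.4], 'conf': 0.8} [0.5793 0.0149 0.088 ]
top bay {'uv': [269.3, 174.8], 'conf': 0.87} [0.5752 0.0047 0.07  ]
top bay {'uv': [274.0, 145.4], 'conf': 0.69} [ 0.6773 -0.0114  0.07  ]
top case {'uv': [249.7, 176.0], 'conf': 0.58} [0.5857 0.0699 0.    ]
side {'intrinsics': [[370.72, 0.0, 250.822], [0.0, 370.72, 193.517], [0.0, 0.0, 1.0]], 'cam_to_world': [[0.994, 0.061, -0.093, 0.397], [-0.111, 0.513, -0.851, -0.868], [-0.004, 0.856, 0.516, 0.654], [0.0, 0.0, 0.0, 1.0]]}
side cover_grip {'uv': [281.1, 202.3], 'conf': 0.82} [0.579  0.0079 0.088 ]
side bay {'uv': [279.5, 204.9], 'conf': 0.67} [0.5776 0.0224 0.07  ]
side case {'uv': [277.7, 215.0], 'conf': 0.98} [0.5835 0.0725 0.    ]
side case {'uv': [280.2, 206.6], 'conf': 0.45} [0.5997 0.1188 0.    ]
```

```bash
python3 -c "
import cv2,numpy as np
a=cv2.imread('pics/top0.png');b=cv2.imread('pics/side0.png');cv2.imwrite('pics/both0.png',cv2.resize(np.hstack([a,b]),(800,300)))"
```

```text
(no output)
```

View pics/top0.png

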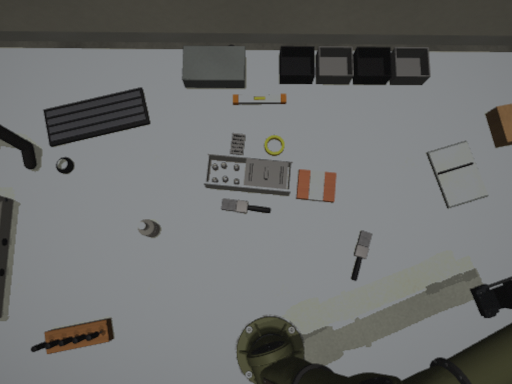

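View pics/side0.png

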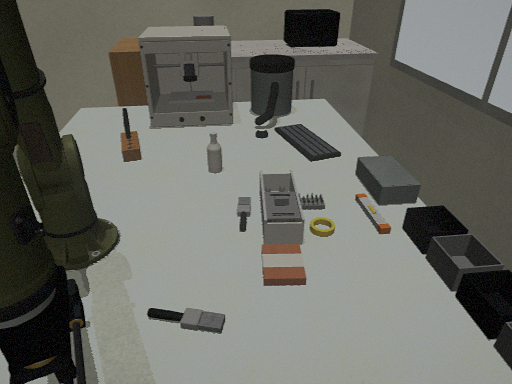

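Top view: the case is at about columns 206–291, rows 155–194, with the cover on its right half and the grip bar at (266,173). The tape, bit block, brush and blanks are clear of the case. Next I fit the case pose from depth.

```bash
python3 - <<'E'
from h import *
for n in("top","side"):
    d=np.load(n+"0.npy");P=cloud(n,d).reshape(-1,3)
    box=P[(abs(P[:,0]-.58)<.12)&(abs(P[:,1]-.075)<.2)]
    bench=box[abs(box[:,2])<.02];print(n,"bench z",np.median(bench[:,2]).round(4))
    q=box[(box[:,2]>.06)&(box[:,2]<.09)&(abs(box[:,0]-.58)<.075)]
    r=cv2.minAreaRect(q[:,:2].astype(np.float32)*1000);print(n,len(q),r, "centroid",q.mean(0))
    # long-wall fit: for bins of y extract x-extremes
    ys=np.arange(-.05,.2,.006);L=[]
    for y in ys:
        s=q[abs(q[:,1]-y)<.003]
        if len(s)>3:L.append((y,s[:,0].min(),s[:,0].max()))
    L=np.array(L);a=np.polyfit(L[:,0],L[:,1],1);b=np.polyfit(L[:,0],L[:,2],1);print("edge slopes deg",np.degrees(np.arctan([a[0],b[0]])),"mid x at y=.075",(np.polyval(a,.075)+np.polyval(b,.075))/2,"w",np.polyval(b,.075)-np.polyval(a,.075))
    g=box[(box[:,2]>.091)&(box[:,2]<.11)];print("grip",len(g),g.mean(0).round(4) if len(g) else "",g.min(0) if len(g) else "",g.max(0) if len(g) else "")
im=cv2.imread("pics/top0.png")[145:205,195:305];im2=cv2.imread("pics/side0.png")[165:250,245:335]
cv2.imwrite("pics/c0.png",np.hstack([cv2.resize(im,(440,400),interpolation=2) if 0 else cv2.resize(im,(440,240),interpolation=2),cv2.resize(im2,(254,240),interpolation=2)]))
E
```

```text
top bench z 0.0012
top 1749 ((584.68017578125, 73.73526763916016), (290.2333679199219, 109.87548065185547), 84.8566665649414) centroid [0.58080754 0.03928712 0.07592472]
edge slopes deg [5.12681708 5.16312969] mid x at y=.075 0.5842780036952113 w 0.10769640514081735
grip 46 [0.5792 0.016  0.0996] [0.55908128 0.01040207 0.09169015] [0.59922378 0.02351727 0.10708364]
side bench z 0.0013
side 1440 ((585.3110961914062, 75.33747100830078), (298.6334533691406, 108.13679504394531), 84.86005401611328) centroid [0.5812446  0.02362248 0.0756864 ]
edge slopes deg [5.2954182  5.01143652] mid x at y=.075 0.5852644711515276 w 0.10501248799653629
grip 73 [0.5799 0.0142 0.0978] [0.5598617  0.00762634 0.09114864] [0.5998422  0.02480559 0.10211006]
```

View pics/c0.png

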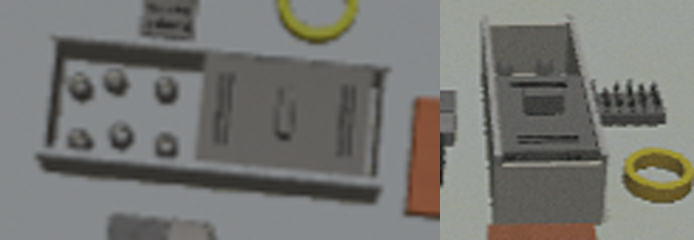

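Case centre is about (0.585, 0.0745) with yaw −5.1°. The grip bar is near (0.579, 0.015), so the cover is about 11 mm open. I'll start moving to a point above the bar.

>>> {"name": "drive_tool", "arguments": {
  "moves": "0.02 -0.017 0 2 1; 0.055 -0.047 0 5 1; 0.09 -0.077 0 8 1; 0.13 -0.11 0 11 1; 0.165 -0.142 0 14 1; 0.2 -0.172 0 17 1; 0.235 -0.2 0 20 1; 0.27 -0.23 0 23 1",
  "grip_force": 20
}}

```text
time_s: 1.2
tool_pos: [0.3943, -0.3057, 0.2229]
tool_rot: [179.9, -0.0, -3.8]
force: [-0.6, 0.0, -0.0]
grip_width: 0.087
```

```bash
cat >> h.py <<'E'
def go(xyz,yaw=-5.14):
    o=get_obs();M=R.from_euler("xyz",o["tool_rot"],degrees=True)
    s=M.inv().apply(np.array(xyz)-o["tool_pos"])
    print("at",o["tool_pos"].round(4),o["tool_rot"].round(2),"F",o["force"].round(1),"w",round(o["grip_width"],4),"t",o["time_s"],"j7",o["qpos"][6].round(1))
    print("shift",s.round(4),"turn",((o["tool_rot"][2]-yaw+180)%360-180).round(2))
E
python3 -c "
from h import *
go([.5795,.0147,.15])"
```

```text
at [ 0.3943 -0.3057  0.2229] [ 1.7994e+02 -4.0000e-02 -3.8400e+00] F [-0.6  0.  -0. ] w 0.087 t 1.2 j7 -59.2
shift [ 0.1632 -0.3321  0.0727] turn 1.3
```

>>> {"name": "drive_tool", "arguments": {
  "moves": "0.02 -0.04 0 0.5 1; 0.042 -0.085 0.005 1 1; 0.064 -0.13 0.01 1.3 0.6; 0.086 -0.175 0.02 1.3 0.3; 0.108 -0.22 0.035 1.3 0; 0.13 -0.265 0.05 1.3 0; 0.15 -0.305 0.065 1.3 0; 0.163 -0.332 0.073 1.3 0"
}}

```text
time_s: 2.0
tool_pos: [0.5782, 0.0173, 0.1486]
tool_rot: [-179.9, 0.0, -4.8]
force: [0.4, -0.7, 1.3]
grip_width: 0.0481
```

```bash
python3 - <<'E'
from h import *
go([.5795,.0147,.081])
im,d=read_camera("side");P=cloud("side",d).reshape(-1,3)
a,b=im[130:260,220:370,::-1],read_camera("top")[0][130:210,200:320,::-1]
cv2.imwrite("pics/c1.png",np.hstack([cv2.resize(a,(400,347),interpolation=2),cv2.resize(b,(400,347),interpolation=2)]))
E
```

```text
at [0.5782 0.0173 0.1486] [-1.7992e+02  3.0000e-02 -4.8400e+00] F [ 0.4 -0.7  1.3] w 0.0481 t 2.0 j7 -106.4
shift [0.0015 0.0025 0.0676] turn 0.3
```

View pics/c1.png

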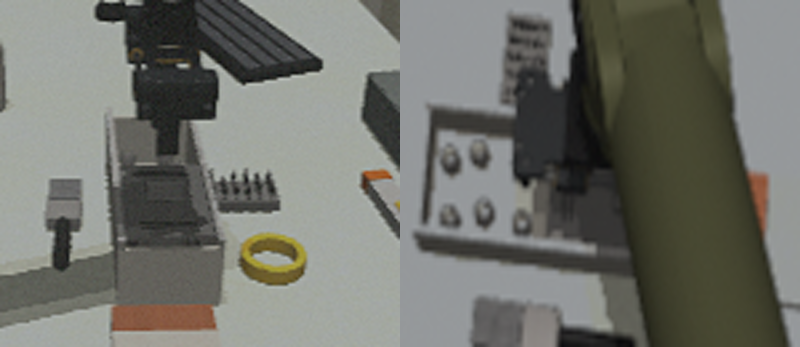

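The gripper is centred above the grip bar with the jaws along the slide direction. Descend and close.

>>> {"name": "drive_tool", "arguments": {
  "moves": "0.0015 0.002 0.015 0.3 0; 0.0015 0.002 0.035 0.3 0; 0.0015 0.002 0.055 0.3 0; 0.0015 0.002 0.067 0.3 0; 0.0015 0.002 0.067 0.3 0; 0.0015 0.002 0.067 0.3 -0.5; 0.0015 0.002 0.067 0.3 -1; 0.0015 0.002 0.067 0.3 -1",
  "grip_force": 15
}}

```text
time_s: 2.9
tool_pos: [0.5798, 0.0113, 0.0836]
tool_rot: [180.0, -0.1, -5.3]
force: [0.4, 0.4, 0.0]
grip_width: 0.0271
```

```bash
python3 -c "
from h import *
o=get_obs();p=o['tool_pos'];c=np.array([.585,.0745]);u=np.array([.0896,.996])
print('case y',(p[:2]-c)@u)
go([*(c+u*.0690),p[2]])"
```

```text
case y -0.06337184882551322
at [0.5798 0.0113 0.0836] [ 1.7999e+02 -1.1000e-01 -5.3100e+00] F [0.4 0.4 0. ] w 0.0271 t 2.9 j7 -108.3
shift [-0.0009 -0.1324 -0.    ] turn -0.17
```

>>> {"name": "drive_tool", "arguments": {
  "moves": "0 0 0 0 -1; 0 0 0 0 -1; 0 0 0 0 -1; 0 0 0 0 -1; 0 0 0 0 -1; 0 0 0 0 -1; 0 0 0 0 -1; 0 0 0 0 -1"
}}

```text
time_s: 3.7
tool_pos: [0.5796, 0.0117, 0.0833]
tool_rot: [-180.0, -0.1, -5.3]
force: [-0.3, 1.4, 5.1]
grip_width: 0.0118
```

```bash
python3 -c "
from h import *
o=get_obs();p=o['tool_pos'];c=np.array([.585,.0745]);u=np.array([.0896,.996])
print('case y',(p[:2]-c)@u)
go([*(c+u*.0690),p[2]])"
```

```text
case y -0.06304116341563672
at [0.5796 0.0117 0.0833] [-1.7999e+02 -7.0000e-02 -5.2900e+00] F [-0.3  1.4  5.1] w 0.0118 t 3.7 j7 -108.3
shift [-0.0006 -0.132   0.    ] turn -0.15
```

>>> {"name": "drive_tool", "arguments": {
  "moves": "0 -0.01 0 0 -1; 0 -0.027 0 0 -1; 0 -0.046 0 0 -1; 0 -0.066 0 0 -1; 0 -0.086 0 0 -1; 0 -0.104 0 0 -1; 0 -0.117 0 0 -1; 0 -0.122 0 0 -1"
}}

```text
time_s: 4.5
tool_pos: [0.5906, 0.1335, 0.0832]
tool_rot: [179.9, -0.0, -5.2]
force: [-1.0, -1.2, 7.5]
grip_width: 0.0119
```

>>> {"name": "drive_tool", "arguments": {
  "moves": "0 -0.001 0 0 -1; 0 -0.003 0 0 -1; 0 -0.005 0 0 -1; 0 -0.007 0 0 -1; 0 -0.009 0 0 -1; 0 -0.01 0 0 -1; 0 -0.01 0 0 -1; 0 -0.01 0 0 -1"
}}

```text
time_s: 5.3
tool_pos: [0.5913, 0.142, 0.0832]
tool_rot: [179.9, -0.0, -5.3]
force: [-1.0, -0.9, 7.5]
grip_width: 0.0117
```

```bash
python3 -c "
from h import *
o=get_obs();p=o['tool_pos'];c=np.array([.585,.0745]);u=np.array([.0896,.996])
print('case y',(p[:2]-c)@u)
go([*(c+u*.0690),p[2]])"
```

```text
case y 0.06778696419111033
at [0.5913 0.142  0.0832] [ 1.7991e+02 -1.0000e-02 -5.3300e+00] F [-1.  -0.9  7.5] w 0.0117 t 5.3 j7 -122.5
shift [-0.0003 -0.0012 -0.    ] turn -0.19
```

Not at the stop yet; creep on until the force rises.

>>> {"name": "drive_tool", "arguments": {
  "moves": "0 -0.001 0 0 -1; 0 -0.002 0 0 -1; 0 -0.003 0 0 -1; 0 -0.004 0 0 -1; 0 -0.005 0 0 -1; 0 -0.005 0 0 -1; 0 -0.005 0 0 -1; 0 -0.005 0 0 -1"
}}

```text
time_s: 6.1
tool_pos: [0.5915, 0.1435, 0.0832]
tool_rot: [179.6, 0.1, -5.4]
force: [-4.7, -6.9, 10.6]
grip_width: 0.0121
```

>>> {"name": "drive_tool", "arguments": {
  "moves": "0 -0.001 0 0 -1; 0 -0.002 0 0 -1; 0 -0.002 0 0 -1; 0 -0.002 0 0 -1; 0 -0.002 0 0 -1; 0 -0.002 0 0 -1; 0 -0.002 0 0 -1; 0 -0.002 0 0 -1"
}}

```text
time_s: 6.9
tool_pos: [0.5915, 0.1435, 0.0831]
tool_rot: [179.5, 0.1, -5.5]
force: [-4.8, -9.7, 12.3]
grip_width: 0.0119
```

The force rises with no movement: that is the end stop. Release and lift.

>>> {"name": "drive_tool", "arguments": {
  "moves": "0 0 0 0 -0.3; 0 0 0 0 0; 0 0 0 0 0; 0 0.001 0 0 0; 0 0.002 0 0 0; 0 0.003 -0.01 0 0; 0 0.003 -0.03 0 0; 0 0.003 -0.06 0 0"
}}

```text
time_s: 7.7
tool_pos: [0.5904, 0.1465, 0.1422]
tool_rot: [180.0, 0.2, -5.3]
force: [1.2, 0.1, -0.3]
grip_width: 0.0432
```

>>> {"name": "drive_tool", "arguments": {
  "moves": "0 0 -0.03 0 0; 0 -0.01 -0.06 0 0; 0 -0.03 -0.09 0 0; 0 -0.05 -0.11 0 0; 0 -0.07 -0.12 0 0; 0 -0.08 -0.12 0 0; 0 -0.08 -0.12 0 0; 0 -0.08 -0.12 0 0"
}}

```text
time_s: 8.5
tool_pos: [0.5987, 0.2254, 0.2614]
tool_rot: [179.9, 0.1, -5.3]
force: [0.1, 0.4, -0.1]
grip_width: 0.0437
```

```bash
python3 - <<'E'
from h import *
c=np.array([.585,.0745]);u=np.array([.0896,.996]);v=np.array([.996,-.0896])
go([.58,0,.2])
I={}
for n in("top","side"):
    im,d=read_camera(n);I[n]=im[:,:,::-1];P=cloud(n,d).reshape(-1,3)
    for t,z in(("rack_center",.035),("rack",.006),("cover_grip",.088)):
        for q in pinpoint(n,t)[:2]:
            w=ray(n,q["uv"],z);print(n,t,q,w.round(4),"case",((w[:2]-c)@v).round(4),((w[:2]-c)@u).round(4))
    X=(P[:,:2]-c)@v;Y=(P[:,:2]-c)@u
    m=(abs(X)<.046)&(Y>-.138)&(Y<-.004)&(P[:,2]<.1)
    t=m&(abs(X)<.022)&(P[:,2]>.035);print("tab pts",t.sum(),X[t].mean(),Y[t].mean(),X[t].min(),X[t].max(),Y[t].min(),Y[t].max(),P[t,2].max())
    s=t&(P[:,2]>.055);print("tab top",s.sum(),X[s].mean(),Y[s].mean(),np.sort(X[s])[[0,-1]],np.sort(Y[s])[[0,-1]])
    b=m&(P[:,2]>.015)&(P[:,2]<.03)&(abs(X)<.042);print("block",b.sum(),Y[b].min(),Y[b].max(),X[b].min(),X[b].max())
    g=(abs(X)<.03)&(P[:,2]>.091)&(P[:,2]<.11)&(Y>0)&(Y<.14);print("grip",g.sum(),Y[g].mean(),Y[g].min(),Y[g].max())
a,b=I["side"][165:250,245:335],I["top"][145:205,195:305]
cv2.imwrite("pics/c2.png",np.hstack([cv2.resize(a,(360,340),interpolation=2),cv2.resize(b,(440,340),interpolation=2)]))
E
```

```text
at [0.5987 0.2254 0.2614] [ 1.799e+02  8.000e-02 -5.320e+00] F [ 0.1  0.4 -0.1] w 0.0437 t 8.5 j7 -127.3
shift [0.0024 0.2261 0.0618] turn -0.18
top rack_center {'uv': [269.1, 176.5], 'conf': 0.74} [0.5769 0.0034 0.035 ] case -0.0017 -0.0715
top rack {'uv': [269.9, 176.7], 'conf': 0.71} [ 0.5824 -0.001   0.006 ] case 0.0042 -0.0754
top cover_grip {'uv': [227.2, 167.2], 'conf': 0.76} [0.5959 0.1452 0.088 ] case 0.0045 0.0714
tab pts 43 -0.00031851885867648625 -0.07343994831384797 -0.016107615470959652 0.018686244367950775 -0.07958343843583245 -0.06775149947263322 0.06811653644956106
tab top 37 0.0016548166711483174 -0.07373820013473378 [-0.01610762  0.01868624] [-0.07958344 -0.06823963]
block 504 -0.12355812964942291 -0.023763352175508737 -0.03564932648656028 0.04190718995497346<stdin>:15: RuntimeWarning: Mean of empty slice.
  ret = ret.dtype.type(ret / rcount)
Traceback (most recent call last):
ValueError: zero-size array to reduction operation minimum which has no identity
```

```bash
python3 - <<'E'
from h import *
c=np.array([.585,.0745]);u=np.array([.0896,.996]);v=np.array([.996,-.0896])
I={}
for n in("top","side"):
    im,d=read_camera(n);I[n]=im[:,:,::-1];P=cloud(n,d).reshape(-1,3)
    X=(P[:,:2]-c)@v;Y=(P[:,:2]-c)@u
    m=(abs(X)<.045)&(Y>-.138)&(Y<-.004)
    b=m&(P[:,2]>.014)&(P[:,2]<.055)
    A=np.stack([X[b],Y[b]],1).astype(np.float32)*1000;print(n,b.sum(),"block rect",cv2.minAreaRect(A))
    lo,hi=[],[]
    for x in np.arange(-.036,.04,.004):
        s=Y[b&(abs(X-x)<.002)]
        if len(s)>6: lo.append((x,s.min()));hi.append((x,s.max()))
    for e in(lo,hi):
        if len(e)>3: p=np.polyfit(*np.array(e).T,1);print("edge yaw",np.degrees(np.arctan(p[0])),"at0",p[1])
    t=m&(abs(X)<.022)&(P[:,2]>.035)&(P[:,2]<.09);A=np.stack([X[t],Y[t]],1).astype(np.float32)*1000
    if t.sum()>5: print("tab",t.sum(),cv2.minAreaRect(A),A.mean(0),P[t,2].max())
    k=(abs(X)<.04)&(P[:,2]>.07)&(P[:,2]<.08)&(Y>-.02)&(Y<.03)&(abs(X)<.03);print("cover/wall near edge Y",np.sort(Y[k])[:6].round(4))
b=I["side"][165:250,245:335];a=I["top"][145:205,195:305]
cv2.imwrite("pics/c2.png",np.hstack([cv2.resize(b,(360,340),interpolation=2),cv2.resize(a,(440,340),interpolation=2)]))
E
```

```text
top 602 block rect ((3.6863861083984375, -73.95406341552734), (100.0136489868164, 81.18680572509766), 89.19170379638672)
edge yaw 0.5346262060939162 at0 -0.12151847831691881
edge yaw -0.5062533227387416 at0 -0.025809705270402328
tab 44 ((1.4073829650878906, -73.69222259521484), (11.670413970947266, 34.21409606933594), 89.07383728027344) [ -0.6673866 -73.33275  ] 0.06781853228864487
cover/wall near edge Y [-0.0035 -0.0035 -0.0031 -0.0025 -0.0025 -0.0023]
side 307 block rect ((1.5921173095703125, -48.91212844848633), (91.13668823242188, 83.13501739501953), 88.8402099609375)
edge yaw -0.878490588306581 at0 -0.07826958004737858
edge yaw -4.093313668399443 at0 -0.008498640587145766
tab 149 ((-1.0033035278320312, -70.75487518310547), (40.32865905761719, 133.25820922851562), 0.087039053440094) [  0.45168376 -66.37657   ] 0.07216944440525297
cover/wall near edge Y [-0.0061 -0.005  -0.0047 -0.0042 -0.0041 -0.0037]
```

View pics/c2.png

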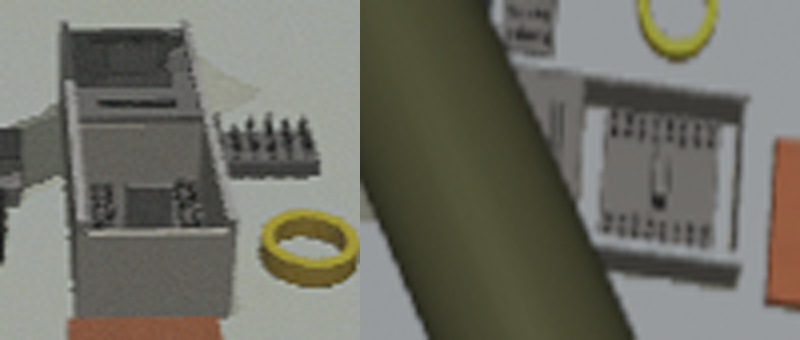

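The bay is uncovered. In the top crop the rack's tab is centred in the bay, which puts it at case coordinates (0.001, −0.0737) with yaw about −0.9° relative to the case. Side crop: tab at about (150,205) and the cover edge at the divider. Next I move above the tab at world (0.5794, 0.001), yaw −6°.

>>> {"name": "drive_tool", "arguments": {
  "moves": "0 0.02 0 0.1 0; 0 0.055 0 0.2 0; 0 0.095 0.01 0.4 0; 0.001 0.135 0.03 0.6 0; 0.001 0.17 0.06 0.7 0; 0.001 0.2 0.09 0.7 0; 0.001 0.218 0.12 0.7 0; 0.001 0.225 0.13 0.7 0"
}}

```text
time_s: 9.6
tool_pos: [0.5768, -0.0012, 0.1292]
tool_rot: [179.9, 0.3, -6.3]
force: [0.4, 0.5, 0.2]
grip_width: 0.0434
```

>>> {"name": "drive_tool", "arguments": {
  "moves": "0 0 0 0 0; 0 0 0 0 0; 0 0 0 0 0; 0 0 0.005 0 0; 0 0 0.01 0 0; 0 0 0.015 0 0; 0 0 0.015 0 0; 0 0 0.015 0 0"
}}

```text
time_s: 10.4
tool_pos: [0.579, 0.0025, 0.1172]
tool_rot: [180.0, 0.0, -6.0]
force: [-0.4, -0.2, 0.0]
grip_width: 0.0436
```

```bash
python3 - <<'E'
from h import *
go([.5794,.001,.029],-6)
a=read_camera("side")[0][130:260,220:370,::-1];b=read_camera("top")[0][130:210,200:320,::-1]
cv2.imwrite("pics/c3.png",np.hstack([cv2.resize(a,(400,347),interpolation=2),cv2.resize(b,(400,347),interpolation=2)]))
E
```

```text
at [0.579  0.0025 0.1172] [ 1.8e+02  3.0e-02 -6.0e+00] F [-0.4 -0.2  0. ] w 0.0436 t 10.4 j7 -106.7
shift [0.0006 0.0014 0.0882] turn 0.0
```

View pics/c3.png

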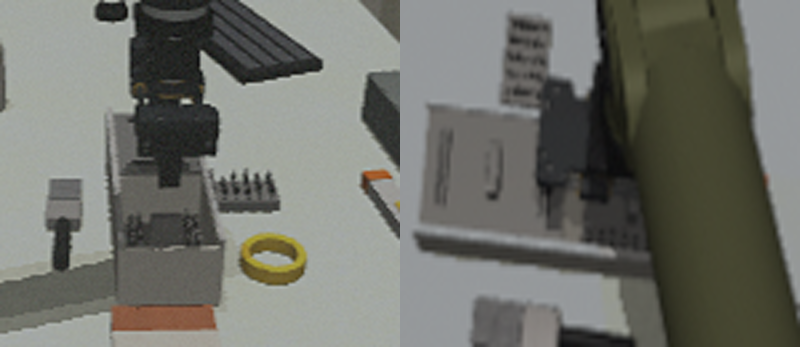

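The left crop shows the fingers above the tab between the rows of bits. The right crop shows the cover fully over the other bay. Descend in steps and close.

>>> {"name": "drive_tool", "arguments": {
  "moves": "0.0005 0.001 0.01 0 0; 0.0005 0.001 0.025 0 0; 0.0005 0.001 0.04 0 0; 0.0005 0.001 0.055 0 0; 0.0005 0.001 0.068 0 0; 0.0005 0.001 0.078 0 0; 0.0005 0.001 0.084 0 0; 0.0005 0.001 0.086 0 0",
  "grip_force": 35
}}

```text
time_s: 11.3
tool_pos: [0.5792, 0.0014, 0.0307]
tool_rot: [-180.0, 0.1, -6.0]
force: [-0.8, 0.0, 0.2]
grip_width: 0.0442
```

>>> {"name": "drive_tool", "arguments": {
  "moves": "0 0 0 0 -0.2; 0 0 0 0 -0.4; 0 0 0 0 -0.6; 0 0 0 0 -0.7; 0 0 0 0 -0.8; 0 0 0 0 -1; 0 0 0 0 -1; 0 0 0 0 -1"
}}

```text
time_s: 12.1
tool_pos: [0.5798, 0.0015, 0.0318]
tool_rot: [-180.0, -0.0, -6.0]
force: [-1.2, 1.5, 1.8]
grip_width: 0.0117
```

>>> {"name": "drive_tool", "arguments": {
  "moves": "0 0 0 0 -1; 0 0 0 0 -1; 0 0 0 0 -1; 0 0 0 0 -1; 0 0 0 0 -1; 0 0 0 0 -1; 0 0 -0.001 0 -1; 0 0 -0.002 0 -1"
}}

```text
time_s: 12.9
tool_pos: [0.5784, 0.0008, 0.0323]
tool_rot: [180.0, 0.1, -6.0]
force: [-1.3, 0.5, -4.5]
grip_width: 0.0118
```

>>> {"name": "drive_tool", "arguments": {
  "moves": "0 0 -0.002 0 -1; 0 0 -0.006 0 -1; 0 0 -0.012 0 -1; 0 0 -0.02 0 -1; 0 0 -0.028 0 -1; 0 0 -0.034 0 -1; 0 0 -0.038 0 -1; 0 0 -0.04 0 -1"
}}

```text
time_s: 13.7
tool_pos: [0.5798, 0.0013, 0.0742]
tool_rot: [180.0, -0.0, -6.0]
force: [-0.3, 0.5, -3.6]
grip_width: 0.0116
```

>>> {"name": "drive_tool", "arguments": {
  "moves": "0 0 -0.004 0 -1; 0 0 -0.012 0 -1; 0 0 -0.025 0 -1; 0 0 -0.042 0 -1; 0 0 -0.06 0 -1; 0 0 -0.075 0 -1; 0 0 -0.085 0 -1; 0 0 -0.09 0 -1"
}}

```text
time_s: 14.5
tool_pos: [0.5801, 0.0014, 0.165]
tool_rot: [180.0, -0.1, -6.0]
force: [0.9, -0.9, -2.8]
grip_width: 0.0116
```

```bash
cat > chk.py <<'E'
from h import *
import sys
c=np.array([.585,.0745]);u=np.array([.0896,.996]);v=np.array([.996,-.0896]);b=c-.071*u
go([*b,get_obs()["tool_pos"][2]],-5.14); print("torque",get_obs()["wrist_torque"].round(2),"bay",b.round(4))
im,d=read_camera("side");P=cloud("side",d).reshape(-1,3)
for t,z in(("rack_center",get_obs()["tool_pos"][2]-.0325+.006+.029),("cover_grip",.088)):
    for q in pinpoint("side",t)[:1]: w=ray("side",q["uv"],z);print(t,q,"case",((w[:2]-c)@v).round(4),((w[:2]-c)@u).round(4))
X=(P[:,:2]-c)@v;Y=(P[:,:2]-c)@u
m=(abs(X)<.05)&(abs(Y+.12)<.012)&(P[:,2]>.1)&(P[:,2]<.19)   # near end face of the block
f=m&(Y<Y[m].min()+.006) if m.any() else m
print("front face",f.sum(),"Y",Y[f].mean().round(4),"z",np.percentile(P[f,2],[1,99]).round(4),"X",np.percentile(X[f],[1,99]).round(4))
e=[(x,P[m&(abs(X-x)<.003),2].min()) for x in np.arange(-.038,.04,.006) if (m&(abs(X-x)<.003)).sum()>1]
if len(e)>3:
    p=np.polyfit(*np.array(e).T,1);print("underside edge: slope deg",np.degrees(np.arctan(p[0])).round(2),"z",p[1].round(4))
cv2.imwrite(sys.argv[1],cv2.resize(im[110:260,220:370,::-1],(600,600),interpolation=2))
E
python3 chk.py pics/c4.png
```

```text
at [0.5801 0.0014 0.165 ] [ 1.7999e+02 -1.0000e-01 -6.0000e+00] F [ 0.9 -0.9 -2.8] w 0.0116 t 14.5 j7 -105.4
shift [-0.0017 -0.0022 -0.    ] turn -0.86
torque [ 0.05  0.   -0.03] bay [0.5786 0.0038]
rack_center {'uv': [286.6, 179.6], 'conf': 0.66} case 0.0108 -0.0779
cover_grip {'uv': [279.4, 180.7], 'conf': 0.66} case 0.0062 0.0593
front face 148 Y -0.1229 z [0.1421 0.1571] X [-0.0383  0.0424]
underside edge: slope deg -0.83 z 0.1429
```

View pics/c4.png

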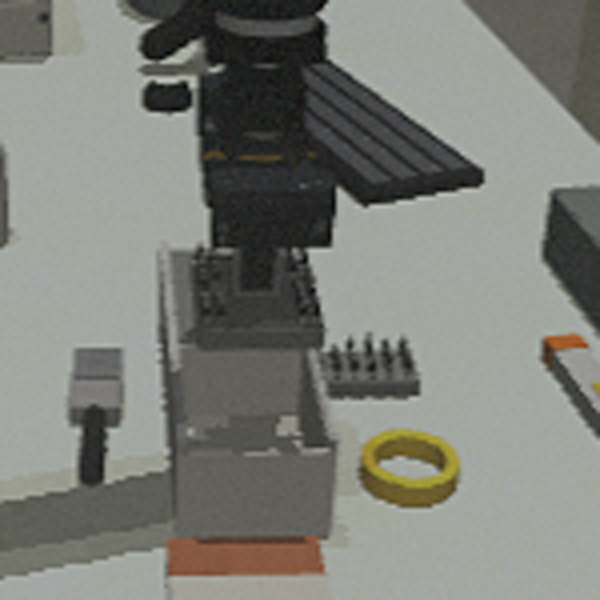

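The rack is held at (255,310) in the crop, level, all bits standing, with the underside near z = 0.14. A small centring move follows, then a settle and a final check of pitch and cover.

>>> {"name": "drive_tool", "arguments": {
  "moves": "-0.0005 -0.0005 0 0 -1; -0.001 -0.001 0 -0.2 -1; -0.0015 -0.0015 0 -0.4 -1; -0.0015 -0.002 0 -0.4 -1; -0.0015 -0.002 0 -0.4 -1; -0.0015 -0.002 0 -0.4 -1; -0.0015 -0.002 0 -0.4 -1; -0.0015 -0.002 0 -0.4 -1"
}}

```text
time_s: 15.45
tool_pos: [0.5783, 0.0034, 0.1636]
tool_rot: [180.0, -0.0, -5.6]
force: [0.2, 0.0, -3.0]
grip_width: 0.0118
```

```bash
python3 chk.py pics/c5.png; python3 - <<'E'
from h import *
c=np.array([.585,.0745]);u=np.array([.0896,.996]);v=np.array([.996,-.0896])
im,d=read_camera("side");P=cloud("side",d).reshape(-1,3);X=(P[:,:2]-c)@v;Y=(P[:,:2]-c)@u
m=(abs(X)<.021)&(abs(Y+.098)<.018)&(abs(P[:,2]-.155)<.015)
A=np.c_[X[m],Y[m],np.ones(m.sum())];s=np.linalg.lstsq(A,P[m,2],rcond=None)[0];print("block top tilt deg x,y",np.degrees(np.arctan(s[:2])).round(2),m.sum(),"z",P[m,2].mean())
im,d=read_camera("top");P=cloud("top",d).reshape(-1,3);X=(P[:,:2]-c)@v;Y=(P[:,:2]-c)@u
g=(abs(X)<.024)&(abs(P[:,2]-.1)<.008)&(Y>.03)&(Y<.12);print("cover bar top",g.sum(),Y[g].mean(),Y[g].min(),Y[g].max(),"start bar was",(np.array([.5792,.016])-c)@u)
for q in pinpoint("top","cover_grip")[:1]: print(q,(ray("top",q["uv"],.088)[:2]-c)@u)
for k in(0,1): print(get_obs()["tool_pos"].round(4),get_obs()["joint_velocities"].round(2))
E
```

```text
at [0.5783 0.0034 0.1636] [179.99  -0.    -5.61] F [ 0.2  0.  -3. ] w 0.0118 t 15.45 j7 -105.2
shift [ 0.0003 -0.0004 -0.    ] turn -0.47
torque [ 0.03  0.02 -0.01] bay [0.5786 0.0038]
cover_grip {'uv': [279.0, 179.2], 'conf': 0.5} case 0.0058 0.069
front face 136 Y -0.1212 z [0.1405 0.1557] X [-0.0393  0.0399]
underside edge: slope deg -0.2 z 0.1412
block top tilt deg x,y [-1.43  9.  ] 120 z 0.1559207184711887
cover bar top 45 0.0678258999810283 0.062306271716731164 0.07408896473178361 start bar was -0.058785679999999986
{'uv': [227.8, 164.5], 'conf': 0.93} 0.07041951640659389
[0.5783 0.0035 0.1636] [-0.07 -0.11 -0.05  0.03 -0.02  0.01 -0.01]
[0.5783 0.0035 0.1636] [-0.07 -0.11 -0.05  0.03 -0.02  0.01 -0.01]
```

The 9° y-tilt may come from front-face points mixed into the fit. I'll recheck it with cleaner selections, using the top camera as well.

```bash
python3 - <<'E'
from h import *
c=np.array([.585,.0745]);u=np.array([.0896,.996]);v=np.array([.996,-.0896])
for n in("side","top"):
    im,d=read_camera(n);P=cloud(n,d).reshape(-1,3);X=(P[:,:2]-c)@v;Y=(P[:,:2]-c)@u
    for lo,hi in((-.122,-.117),(-.117,-.112),(-.112,-.107),(-.107,-.102),(-.102,-.097),(-.097,-.092),(-.05,-.045),(-.045,-.04),(-.04,-.035),(-.035,-.03),(-.03,-.025)):
        m=(abs(X)<.021)&(Y>lo)&(Y<hi)&(P[:,2]>.13)&(P[:,2]<.185)
        if m.sum()>2: print(n,lo,m.sum(),np.percentile(P[m,2],[10,50,90]).round(4))
    if n=="side": cv2.imwrite("pics/c6.png",cv2.resize(im[140:210,250:320,::-1],(600,600),interpolation=2))
E
```

```text
side -0.122 67 [0.1418 0.148  0.1536]
side -0.117 17 [0.1534 0.1544 0.1549]
side -0.112 20 [0.1539 0.1548 0.1559]
side -0.107 9 [0.1527 0.1541 0.1549]
side -0.102 17 [0.1533 0.1545 0.1555]
side -0.097 15 [0.1535 0.1543 0.1551]
side -0.045 3 [0.154  0.1547 0.1547]
side -0.04 3 [0.1528 0.1532 0.155 ]
side -0.035 3 [0.1535 0.1541 0.1552]
top -0.035 4 [0.1534 0.1541 0.155 ]
top -0.03 6 [0.1511 0.1533 0.1552]
```

View pics/c6.png

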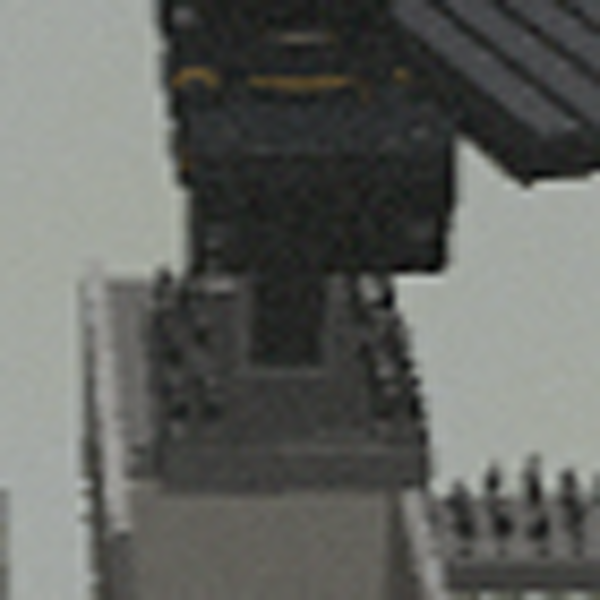

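The block top is flat at about 0.154 m from front to back, so the rack is level and its underside is about 0.138 m up, 6.8 cm above the rim. The picture shows the bits standing and the rack held only by the tab. Handing in.

```bash
python3 -c "
from cell import *
print(sign_off())"
```

```text
the job is handed in; nothing more can be done
None
```

I slid the cover to its end stop, then lifted the rack by its tab. I handed in at about 16 s with the rack still held above its bay.

**Last checks**
- **Rack height:** the underside is about 0.138–0.141 m up, roughly 6.8 cm above the rim.
- **Rack level:** the block's top reads about 0.154 m from front to back, and the sideways tilt is about 0.2°. The wrist torque is near zero.
- **Position:** the tool is within 1 mm of the estimated bay centre, and the grip width is steady at 11.8 mm. The bits were still standing in the last picture.
- **Cover:** while sliding it, the force rose to about 10 N with no further movement, which I took as the end stop. Afterwards the grip bar showed at 0.068–0.070 m along the case, against 0.069–0.071 m expected.

**Checks that disagreed**
- **Tilt:** a first fit gave a 9° tilt along the case, because points from the block's front face were mixed in. The cleaner recheck showed it level.
- **Hidden parts:** the side-camera network was unreliable on the partly hidden cover grip (0.059, then 0.069 m). It was about 1 cm off on the rack's centre, so I used the depth data and the top camera instead.

I saw no disturbance to the other objects in the pictures, but I did not measure their positions again.

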